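# Seat the vial under the meter's push-latch cover

## Task

The sample cover of the bench meter is latched shut: press its front edge in and let go so that it pops fully open by itself. Push the raised vial inside down until it is fully home, then push the cover back down and press it in again so that it stays latched flush when you let go. Never pull the vial up, and leave the tube rack, the spare vial and the carton where they stand.

Things in the scene. Friction and masses are not known exactly. Their poses are not given: they have to be found in the camera images.
- meter: White bench meter, fixed, 204 (x) by 234 (y) by 90 mm high. Origin: underside level, below the middle of the sample recess; x front (robot side) to back, y left, z up. Spans x -102..102, y -82..152 mm. The recess in its top, 144 by 130 mm, centred on the origin, deck at z 45 mm, is closed by a flat grey cover; a display and three dummy keys lie left (+y) of it.
- cover_hinge (a point): Middle of the cover's hinge axis at its back edge, fixed at the meter's (70, 0, 86) mm, axes as the meter's; the axis runs along y. Cover: 8 mm thick, 126 mm wide, front edge 140 mm from the axis, mid-plane through the axis. At cover angle a, a point r from the axis is r*cos(a) in front of it (meter -x) and r*sin(a) above it. A black tongue 40 mm long hangs under its front left part.
- cover (a joint): Cover angle, rad: 0 = latched, top flush with the meter's; 1.3 = fully open, nearly upright. A spring (under 2 N at the front edge) opens it. Push-push latch: press the shut cover below -0.045 (stop at -0.066, front edge 9 mm below flush) and let go: it swings up in 1 to 2 s. Push it down from open to the stop and let go: it returns to 0 and stays. Shorter presses change nothing.
- cover_press (a point): Point to press on the cover: on its outer (top) face, in the middle of its width, 20 mm from the front edge and 120 mm from the hinge. Moves with the cover; its z axis is the outer face's normal.
- vial_cap (a point): Centre of the top of the vial's black cap (28 mm across, 16 mm high), under the cover, at the meter's (-30, -20) mm in plan: 100 mm in front of the hinge axis. 74 mm above the work surface when wholly raised, 64 mm when home. At least 28 mm free from the cap to the recess walls. Moves with the vial.
- vial (a joint): How far the vial is pushed down in its well (m): starts at 0 to 0.003 (raised); 0.010 = fully home on its stop. Slides with about 3.5 N of friction and stays where it is left. Negative = pulled up.
- tube_rack: Loose steel wire-leg rack, 190 by 70 mm, with six green-capped tubes up to 106 mm high, right (-y) of the meter. Origin under its centre. Not to be moved.
- spare_vial: Loose capped vial like the one in the meter, 28 mm across, 52 mm high, standing right (-y) of the meter. Origin under its centre. Not to be moved.
- carton: Loose closed carton 130 by 90 by 75 mm high, left (+y) of the meter. Origin under its centre. Not to be moved.

How it is judged:
By the outcome, as a careful person would: the job done as asked, in the order asked, and still so for the second after the job is handed in, with the robot touching nothing.
It also fails if it takes over 51 s, if anything falls off the work surface, if the arm or the gripper's body presses on something with over 40 N, if the wrist force passes 120 N, or if a joint passes its speed limit or range.

## Robot

A 7-joint arm with a two-finger parallel gripper is mounted at the origin on the work surface. World frame = base frame: x ahead of the robot, y to its left, z up, the work surface at z = 0. Lengths are in m, angles in rad, forces in N, time in s.
With the tool pointing down it reaches from about 0.375 to 0.925 m from the base axis. Payload 3.1 kg.
Tool frame: the origin (TCP) lies at the very end of the fingers, on their centre line; the grasp point (between the pads) lies 19 mm behind it (pinch_z is the distance from the TCP to the grasp point, in m); z points along the fingers, y is the direction in which the jaws open and shut (so a half turn about z gives the same grasp; the last joint's range is limited). The gripper opens to 85 mm and grips with 20 to 120 N. Pads are 22 mm wide; open, the fingers measure 114 mm over their backs; the gripper's body (76 mm by 85 mm) begins 54 mm behind the grasp point. The pads swing forward as they close: fully open they stand 13 mm farther back than shut.
Start: joints at [1.039, 0.383, 0.044, 1.598, -0.018, 1.161, -0.05], TCP at [0.273, -0.59, 0.231] pointing down, gripper open.
Joint ranges: [-2.61, 2.61], [-0.41, 2.15], [-1.48, 1.57], [0, 2.5], [-1.57, 4.71], [0.05, 1.97], [-2.85, 2.85]. Speed limits (rad/s): [2.79, 2.79, 3.14, 3.14, 3.14, 3.14, 3.14].

## Interface

Orientations are given as a unit quaternion [x, y, z, w].
In Python, from cell import * gives the robot as it stands.
- The arm moves only by the tool apply_moves, never from a script. Its argument "deltas" is one flat list of numbers, 4 for each row, row after row: the shift along the tool's x, y, z in m, then the turn about the tool's z in degrees. In form: [x, y, z, turn, x, y, z, turn, ...]. A call has 1 to 12 rows; each row is the pose to reach, as a shift and turn from the pose commanded when the call began, along the tool's axes at that moment; what a row does not reach only later rows make up. A row lasts 1/10 s, in which the tool goes at most 50 mm and 8.59 degrees, less where a joint would pass 70% of its speed; a pose out of reach is approached as far as the arm can. A call with a gripper value outside its range is refused whole. "jaw" is the closure, from -1 (fully open) to 1 (shut), set as the call begins (left out, the last holds). The fingers move at their own pace and stop on an object; "force" is the grip in N (left out, the last holds). Time passes only in rows, so rows that repeat a pose let the fingers close. It gives the time, the measured TCP pose, the force and the opening at its end, in the units of the state.
- get_obs(): the state, without advancing time (a new reading comes with each control period).
- snapshot(name): name is "scene" or "top" or "wrist"; returns a dict with "pixels" (384x512x3 uint8, blue, green, red), "K" (3x3 intrinsics, pixels), "R" (3x3) and "t" (3): a world point X has camera coordinates R X + t. Camera axes: x right, y down, z forward; pixel columns grow to the right and rows downward; lengths in m; the calibration is good to about 2 mm. The wrist camera is an equidistant fisheye: a pixel r from the principal point sees the ray r / f radians off the axis. A picture is of the moment at which its call begins. There is no depth.
- sign_off(): hands the job in, once; it reports no verdict.
Trained networks look in the newest picture that a camera, given by its name, has taken for a name from the list of things; names that differ only in an ending like _2 or _b are one class to them, and where a whole thing is asked for, a point or a joint stands for the part that bears it (a point fixed in the world has none). Each returns a list of dicts, best first, with "score" (0 to 1); they miss things now and then, are a little off and sometimes report something else, mostly with a low value. They report only what shows in the picture. A call takes as long as a camera call.
- trace(thing, camera): "mask" (384x512 bool, what is visible of it) and "bbox" ([left, top, width, height] in pixels, round what is visible of it).
- spot_point(thing, camera): "point" ([row, column] in pixels: a listed point, or the origin of a listed thing).
The state is a dict: "time_s": time; "joint_positions": joint angles; "dq": joint speeds; "tau": joint torques, N m; "tool_pos": TCP position; "orientation": TCP orientation; "ft_force": force on the tool from outside, world axes, zero at the start; "moment": the same for the moment, N m; "gripper_width": opening from 0.0 (shut) to 1.0 (fully open).
Only numpy, scipy, OpenCV 4.12 (cv2) and the standard library are available. Lean on these libraries where they do the work, as an engineer would, in place of code of your own. Each camera call takes 0.05 s, during which the arm holds its last target. There are 200 camera calls.

## Working session

There is one attempt and no reset: what is moved stays moved. The work goes in short steps, Python scripts to look and compute and a tool call to move; the robot and the scene stay as the last step left them, time stands still between calls to the robot, and variables do not carry over. Pictures are saved under pics/ and viewed, about 8 in all and at most 12, crops included, and the job is handed in when it is done.

Besides the shell and the picture viewer there is one more tool, called after "Emit:" by a JSON object that holds its "name" and its "arguments". apply_moves: Moves the arm, as the interface text tells. Its arguments: {"type":"object","properties":{"deltas":{"type":"array"},"jaw":{"type":"number"},"force":{"type":"number"}},"required":["deltas"]}

```bash
mkdir -p pics; cat > h.py <<'E'
from cell import *
import numpy as np, cv2
from scipy.spatial.transform import Rotation as Ro
def ray(s,rc):
    K=s["K"];R=np.array(s["R"]);t=np.array(s["t"])
    d=np.linalg.inv(K)@[rc[1],rc[0],1.];return -R.T@t,R.T@d
def atz(s,rc,z):
    c,d=ray(s,rc);return c+d*(z-c[2])/d[2]
def proj(s,X):
    p=np.array(s["K"])@(np.array(s["R"])@X+np.array(s["t"]));return p[:2]/p[2]
def save(s,n):cv2.imwrite("pics/"+n,s["pixels"])
E
python3 - <<'E'
from h import *
o=get_obs();print({k:np.round(v,3) for k,v in o.items()})
S={c:snapshot(c) for c in("scene","top")}
im=np.hstack([cv2.resize(S[c]["pixels"],(400,300)) for c in S])
cv2.imwrite("pics/a.png",S["top"]["pixels"]);cv2.imwrite("pics/b.png",S["scene"]["pixels"])
zs=dict(meter=0,cover_hinge=.086,cover_press=.09,tube_rack=0,spare_vial=0,carton=0)
for c in S:
  print(c,np.round(ray(S[c],[0,0])[0],3))
  for n,z in zs.items():
    for r in spot_point(n,c)[:2]:print(n,round(r["score"],2),np.round(r["point"],1),np.round(atz(S[c],r["point"],z),4))
E
```

```text
{'time_s': np.float64(0.0), 'joint_positions': array([ 1.039,  0.384,  0.044,  1.6  , -0.018,  1.161, -0.05 ]), 'dq': array([ 0.   ,  0.001, -0.   , -0.001, -0.   ,  0.001,  0.   ]), 'tau': array([ 0.0000e+00, -4.3346e+01,  1.0240e+00, -2.4951e+01,  1.0000e-02,
        1.1000e-02, -0.0000e+00]), 'tool_pos': array([ 0.273, -0.589,  0.23 ]), 'orientation': array([ 0.977,  0.215, -0.   , -0.001]), 'ft_force': array([ 0.546, -0.635,  0.718]), 'moment': array([-0.046, -0.024, -0.02 ]), 'gripper_width': np.float64(0.997)}
scene [ 1.101 -0.406  0.681]
meter 0.74 [249.8 187.7] [ 0.5397 -0.0808  0.    ]
cover_hinge 0.75 [246.1 185.9] [ 0.6001 -0.1187  0.086 ]
cover_press 0.61 [206.7 175.2] [ 0.4907 -0.0694  0.09  ]
tube_rack 0.75 [302.5  78.1] [ 0.5109 -0.3243 -0.    ]
spare_vial 0.76 [254.8 128.3] [ 0.4642 -0.1875  0.    ]
carton 0.66 [225.5 308.3] [0.6682 0.1811 0.    ]
top [0.479 0.088 0.999]
meter 0.63 [221.2 328.4] [ 0.5314 -0.0866  0.    ]
cover_press 0.74 [237.1 327.8] [ 0.4935 -0.0692  0.09  ]
tube_rack 0.96 [232.7 430.1] [ 0.5064 -0.3203  0.    ]
spare_vial 0.56 [252.8 374.2] [ 0.4599 -0.1904  0.    ]
carton 0.63 [162.2 215.7] [0.6672 0.1747 0.    ]
```

View pics/a.png

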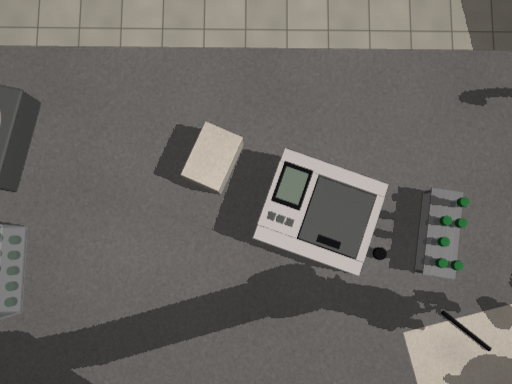

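View pics/b.png

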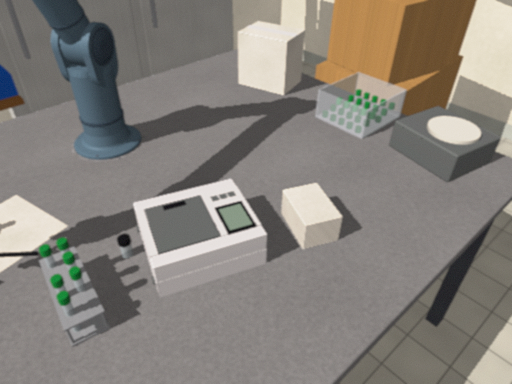

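The top view shows the meter at about (320,212), turned clockwise, with the cover shut and a black pad at its front edge at (328,241). The rack is at (442,232), the spare vial at (380,253) and the carton at (213,158). The scene view agrees with this. Next I'll fit the meter's pose from its outlines.

```bash
python3 - <<'E'
from h import *
from scipy.optimize import minimize
S={c:snapshot(c) for c in("scene","top")}
M={}
for c in S:
    r=trace("meter",c)
    print(c,[(round(q["score"],2),q["bbox"],int(q["mask"].sum())) for q in r[:2]])
    m=r[0]["mask"].astype(np.uint8)
    k=trace("cover",c); print([(round(q["score"],2),q["bbox"]) for q in k[:1]])
    if k: m|=k[0]["mask"].astype(np.uint8)
    cs,_=cv2.findContours(m,0,1); h=cv2.convexHull(np.vstack([q for q in cs if cv2.contourArea(q)>100]))
    f=np.zeros((384*4,512*4),np.uint8); cv2.fillPoly(f,[h*4+2],1); M[c]=f
B=np.array([[x,y,z] for x in(-.102,.102) for y in(-.082,.152) for z in(0,.09)])
def cost(p,cams=("scene","top")):
    X=Ro.from_euler("z",p[2]).apply(B)+[p[0],p[1],0];J=0
    for c in cams:
        q=np.array([proj(S[c],x) for x in X]);h=cv2.convexHull(((q+.5)*4).astype(np.float32))
        f=np.zeros_like(M[c]);cv2.fillPoly(f,[np.round(h).astype(np.int32)],1)
        J+=1-(f&M[c]).sum()/(f|M[c]).sum()
    return J
for cams in(("scene","top"),("scene",),("top",)):
    r=minimize(cost,[.535,-.084,-.3],args=(cams,),method="Nelder-Mead",options=dict(initial_simplex=[[.535,-.084,-.3],[.55,-.084,-.3],[.535,-.07,-.3],[.535,-.084,-.2]],xatol=1e-4,fatol=1e-5))
    p=r.x;R=Ro.from_euler("z",p[2]);print(cams,np.round(p,4),round(r.fun,3))
    if len(cams)==2: P=p
    for n,v in dict(hinge=(.07,0,.086),press=(-.05,0,.09),cap=(-.03,-.02,.074)).items():print(n,np.round(R.apply(v)+[p[0],p[1],0],4))
R=Ro.from_euler("z",P[2]);im=S["top"]["pixels"].copy()
C=[[x,y,.09] for x,y in((-.102,-.082),(.102,-.082),(.102,.152),(-.102,.152))]
D=[[x,y,.09] for x,y in((-.07,-.063),(.07,-.063),(.07,.063),(-.07,.063))]
im=cv2.resize(im,None,fx=4,fy=4,interpolation=cv2.INTER_CUBIC)
for L in(C,D):
    q=np.array([proj(S["top"],R.apply(v)+[P[0],P[1],0]) for v in L]);cv2.polylines(im,[np.round((q+.5)*4).astype(int).reshape(-1,1,2)],True,(0,0,255),1)
cv2.imwrite("pics/c.png",im[540:1140,980:1780])
save(snapshot("wrist"),"w0.png")
E
```

```text
scene [(0.75, [135.4, 176.7, 129.8, 119.3], 10844)]
[(0.89, [146.8, 193.8, 76.9, 58.9])]
top [(0.77, [251.9, 150.2, 139.1, 123.6], 10745)]
[(0.79, [299.1, 174.7, 77.8, 82.8])]
('scene', 'top') [ 0.5385 -0.0886 -0.3347] 0.025
hinge [ 0.6046 -0.1116  0.086 ]
press [ 0.4913 -0.0721  0.09  ]
cap [ 0.5036 -0.0976  0.074 ]
('scene',) [ 0.5386 -0.0882 -0.3314] 0.018
hinge [ 0.6048 -0.111   0.086 ]
press [ 0.4914 -0.072   0.09  ]
cap [ 0.5038 -0.0974  0.074 ]
('top',) [ 0.5382 -0.0883 -0.3369] 0.007
hinge [ 0.6043 -0.1115  0.086 ]
press [ 0.491  -0.0718  0.09  ]
cap [ 0.5033 -0.0973  0.074 ]
```

View pics/c.png

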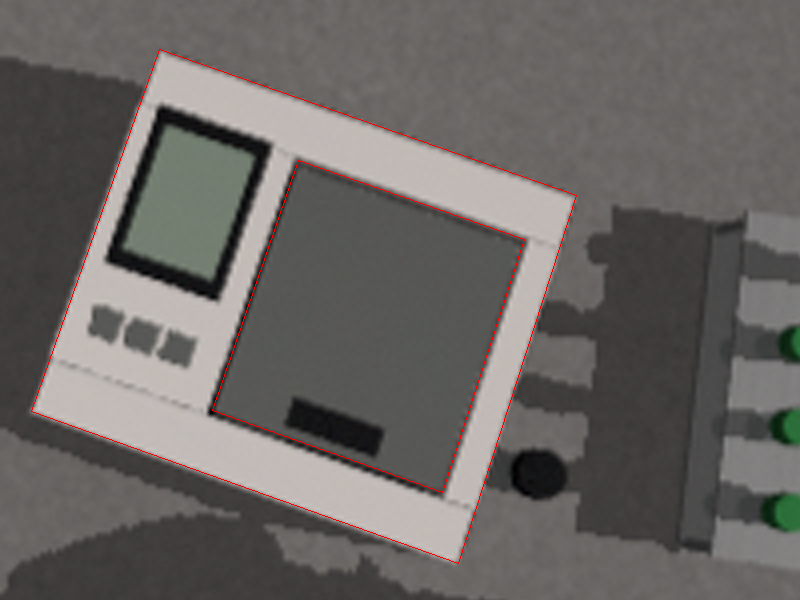

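View pics/w0.png

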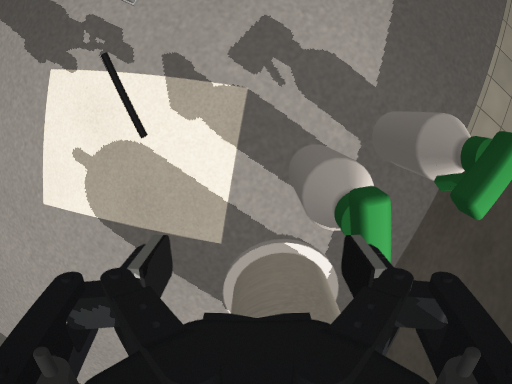

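The overlay on the meter fits to within about 1 px. The wrist view shows a beaker and two green-topped bottles near the start pose, around (335,190) and (430,145), and the paper with the pen. I'll check on which side the bottles stand before moving.

```bash
cat >> h.py <<'E'
P=np.array([.5383,-.0884,0]);YAW=-.336;RM=Ro.from_euler("z",YAW)
def m2w(v):return RM.apply(v)+P
def w2m(v):return RM.inv().apply(np.array(v)-P)
def tool(goal,o=None):
    "shift in tool axes (mm) to a meter-frame goal (m), and turn (deg) that brings tool x onto meter +x"
    o=o or get_obs();R=Ro.from_quat(o["orientation"])
    x=R.apply([1,0,0]);tw=np.degrees((YAW-np.arctan2(x[1],x[0])+np.pi)%(2*np.pi)-np.pi)
    return np.round(R.inv().apply(m2w(goal)-o["tool_pos"])*1000,1),round(-tw,1)
E
python3 - <<'E'
from h import *
s=snapshot("wrist");R=np.array(s["R"]);t=np.array(s["t"]);K=s["K"]
c=-R.T@t;print("cam",c.round(3),"R",R.round(2).tolist(),K)
def fr(col,row):
    d=np.array([col-K[0][2],row-K[1][2]]);r=np.hypot(*d);th=r/K[0][0];u=d/r
    return R.T@np.array([*(u*np.sin(th)),np.cos(th)])
for n,(a,b) in dict(bottle1=(310,160),b1cap=(365,220),bottle2=(390,130),cap2=(480,180),beaker=(280,290),paperc=(140,150)).items():
    d=fr(a,b)
    print(n,[ (c+d*(z-c[2])/d[2]).round(3).tolist() for z in(0,.1,.15)])
o=get_obs();R=Ro.from_quat(o["orientation"]);print(R.as_matrix().round(3))
for g in((-.05,0,.23),(-.05,0,.10)):print(tool(g))
E
```

```text
cam [ 0.333 -0.563  0.374] R [[0.42, -0.91, -0.0], [-0.88, -0.4, 0.26], [-0.23, -0.11, -0.97]] [[297.31863964   0.         256.50712884]
 [  0.         297.31863964 192.27843613]
 [  0.           0.           1.        ]]
bottle1 [[0.31, -0.649, 0.0], [0.316, -0.626, 0.1], [0.32, -0.614, 0.15]]
b1cap [[0.27, -0.76, 0.0], [0.287, -0.707, 0.1], [0.295, -0.681, 0.15]]
bottle2 [[0.396, -0.731, 0.0], [0.379, -0.686, 0.1], [0.371, -0.663, 0.15]]
cap2 [[0.411, -0.92, 0.0], [0.39, -0.825, 0.1], [0.38, -0.777, 0.15]]
beaker [[0.12, -0.699, 0.0], [0.177, -0.663, 0.1], [0.206, -0.645, 0.15]]
paperc [[0.231, -0.439, 0.0], [0.258, -0.472, 0.1], [0.272, -0.489, 0.15]]
[[ 0.907  0.42   0.   ]
 [ 0.42  -0.907 -0.   ]
 [ 0.     0.    -1.   ]]
(array([ 415.4, -378.4,    1.3]), np.float64(44.1))
(array([ 415.4, -378.4,  131.3]), np.float64(44.1))
```

Emit:
{"name": "apply_moves", "arguments": {"deltas": [40, -36, 0, -8, 80, -72, 0, -16, 120, -108, 0, -24, 160, -144, 0, -32, 200, -180, 0, -40, 240, -216, 0, -48, 280, -252, 0, -56, 320, -288, 0, -64, 360, -324, 0, -72, 400, -360, 0, -80, 415, -378, 0, -88, 415, -378, 0, -96], "jaw": 1, "force": 40}}

```text
time_s: 2.3
tool_pos: [0.5092, -0.0362, 0.2318]
orientation: [0.491, 0.871, 0.0, 0.001]
ft_force: [0.7, 0.7, 0.6]
gripper_width: 0.001
```

I made a mistake there: I entered the shifts in millimetres, and the interface takes metres. The per-row limit held the tool to the intended straight line, so it ended only about 40 mm past the target. The move crossed free space at z 0.23. I'll use metres from here on.

```bash
python3 - <<'E'
from h import *
o=get_obs();print(tool((-.05,0,.23)),tool((-.05,0,.095)),w2m(o["tool_pos"]).round(4),o["joint_positions"].round(2))
E
```

```text
(array([-21.2, -34. ,   1.8]), np.float64(140.4)) (array([-21. , -34.1, 136.8]), np.float64(140.4)) [-0.0447  0.0397  0.2318] [ 0.49  0.16 -0.54  1.91  0.09  1.1   0.46]
```

Emit:
{"name": "apply_moves", "arguments": {"deltas": [-0.021, -0.034, 0.03, -8, -0.021, -0.034, 0.06, -16, -0.021, -0.034, 0.09, -24, -0.021, -0.034, 0.115, -32, -0.021, -0.034, 0.125, -39.6, -0.021, -0.034, 0.125, -39.6, -0.021, -0.034, 0.125, -39.6]}}

```text
time_s: 3.0
tool_pos: [0.4906, -0.0734, 0.1066]
orientation: [0.171, 0.985, 0.0, 0.0]
ft_force: [1.0, -0.2, -0.2]
gripper_width: -0.005
```

```bash
python3 - <<'E'
from h import *
o=get_obs();print(tool((-.05,0,.09)),w2m(o["tool_pos"]).round(4),o["joint_positions"].round(2),o["ft_force"])
save(snapshot("wrist"),"w1.png")
E
```

```text
(array([ 0. ,  1.6, 16.6]), np.float64(179.5)) [-0.05   -0.0016  0.1066] [ 0.58  0.31 -0.57  2.04  0.22  0.85  1.11] [ 0.95002029 -0.20471931 -0.24464051]
```

View pics/w1.png

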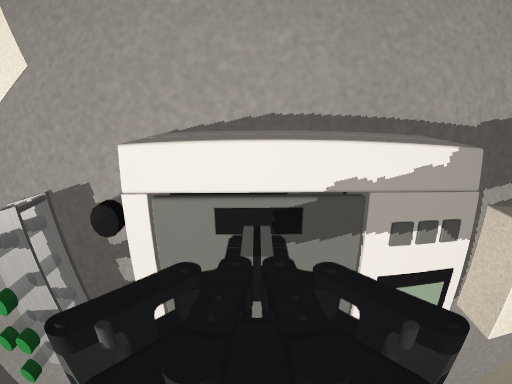

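The fingers are shut and sit centred over the black front pad at about (258,220). The camera is on the front side. Now I'll press.

Emit:
{"name": "apply_moves", "arguments": {"deltas": [0, 0.001, 0.01, 0, 0, 0.001, 0.015, 0, 0, 0.001, 0.018, 0, 0, 0.001, 0.02, 0, 0, 0.001, 0.022, 0, 0, 0.001, 0.024, 0, 0, 0.001, 0.025, 0, 0, 0.001, 0.025, 0]}}

```text
time_s: 3.85
tool_pos: [0.4907, -0.0724, 0.0824]
orientation: [0.17, 0.985, -0.0, -0.0]
ft_force: [-3.3, -0.4, 9.1]
gripper_width: -0.002
```

Emit:
{"name": "apply_moves", "arguments": {"deltas": [0.005, 0, -0.03, 0, 0.04, 0, -0.06, 0, 0.07, 0, -0.08, 0, 0.08, 0, -0.1, 0, 0.08, 0, -0.12, 0, 0.08, 0, -0.12, 0, 0.08, 0, -0.12, 0, 0.08, 0, -0.12, 0, 0.08, 0, -0.12, 0, 0.08, 0, -0.12, 0, 0.08, 0, -0.12, 0, 0.08, 0, -0.12, 0]}}

```text
time_s: 5.05
tool_pos: [0.415, -0.0456, 0.201]
orientation: [0.17, 0.985, 0.0, -0.0]
ft_force: [0.0, 0.0, -0.9]
gripper_width: -0.001
```

Emit:
{"name": "apply_moves", "arguments": {"deltas": [0, 0, 0, 0, 0, 0, 0, 0, 0, 0, 0, 0, 0, 0, 0, 0, 0, 0, 0, 0, 0, 0, 0, 0, 0, 0, 0, 0, 0, 0, 0, 0]}}

```text
time_s: 5.85
tool_pos: [0.4151, -0.0457, 0.2013]
orientation: [0.17, 0.985, -0.0, 0.0]
ft_force: [0.2, 0.2, -1.0]
gripper_width: 0.004
```

```bash
python3 - <<'E'
from h import *
o=get_obs();print(tool((-.03,-.02,.074)),w2m(o["tool_pos"]).round(4),o["joint_positions"].round(2),o["time_s"],o["ft_force"])
S={c:snapshot(c) for c in("top","scene","wrist")}
for n,z in(("vial_cap",.073),("vial_cap",.064)):
  for c in("top","scene"):
    for r in spot_point(n,c)[:2]:
        X=atz(S[c],r["point"],z);print(n,c,round(r["score"],2),np.round(r["point"],1),z,w2m(X).round(4))
for r in spot_point("vial_cap","wrist")[:2]:print(r)
for c in("top","scene"):
  for r in spot_point("cover_press",c)[:1]:
    q=r["point"];e=[(np.hypot(*(proj(S[c],m2w((.07-.12*np.cos(a)+.004*np.sin(a),0,.086+.12*np.sin(a)+.004*np.cos(a))))-q[::-1])),a) for a in np.arange(0,1.4,.02)]
    print("cover",c,round(r["score"],2),min(e))
t=S["top"]["pixels"][130:290,240:400];s=S["scene"]["pixels"][130:290,100:260]
cv2.imwrite("pics/d.png",np.hstack([cv2.resize(i,(400,400),interpolation=2) for i in(t,s)]))
E
```

```text
(array([-100.5,  -19.2,  127.3]), np.float64(179.7)) [-0.1304 -0.0003  0.2013] [ 0.66 -0.   -0.64  2.13 -0.    1.02  1.25] 5.85 [ 0.17519699  0.22222784 -0.99662809]
vial_cap top 0.72 [233.5 341.6] 0.073 [-0.0303 -0.0246  0.073 ]
vial_cap top 0.72 [233.5 341.6] 0.064 [-0.0295 -0.0262  0.064 ]
cover top 0.58 (np.float64(2.0444618185775223), np.float64(1.32))
cover scene 0.64 (np.float64(0.6045931112220326), np.float64(1.32))
```

View pics/d.png

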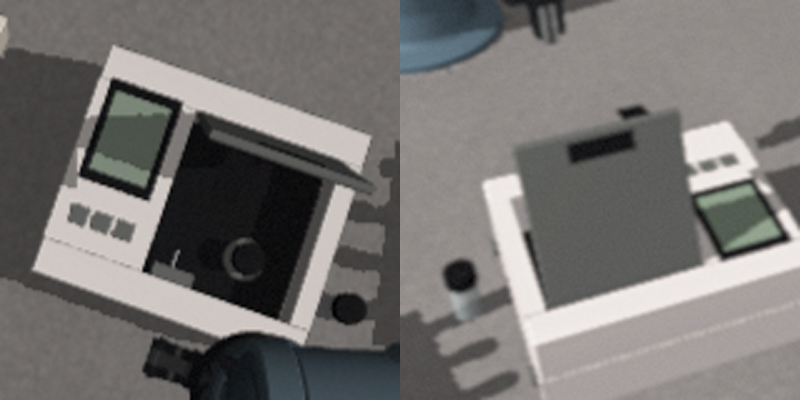

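The cover is fully open, and both views fit about 1.3 rad. The vial cap shows at (243,258) in the left crop, where expected. Next I'll push the vial.

Emit:
{"name": "apply_moves", "arguments": {"deltas": [-0.04, -0.008, 0, 0, -0.08, -0.016, 0.01, 0, -0.0965, -0.02, 0.04, 0, -0.0965, -0.02, 0.08, 0, -0.0965, -0.02, 0.11, 0, -0.0965, -0.02, 0.12, 0, -0.0965, -0.02, 0.124, 0, -0.0965, -0.02, 0.127, 0, -0.0965, -0.02, 0.13, 0, -0.0965, -0.02, 0.132, 0, -0.0965, -0.02, 0.134, 0, -0.0965, -0.02, 0.134, 0]}}

```text
time_s: 7.55
tool_pos: [0.501, -0.0969, 0.0684]
orientation: [0.17, 0.986, -0.0, 0.002]
ft_force: [1.1, -0.1, 3.2]
gripper_width: -0.005
```

Emit:
{"name": "apply_moves", "arguments": {"deltas": [0, 0, 0.001, 0, 0, 0, 0.002, 0, 0, 0, 0.003, 0, 0, 0, 0.004, 0, 0, 0, 0.0045, 0, 0, 0, 0.0045, 0, 0, 0, 0.0045, 0]}}

```text
time_s: 8.25
tool_pos: [0.5007, -0.097, 0.0641]
orientation: [0.17, 0.985, -0.0, 0.001]
ft_force: [0.9, -0.2, 9.2]
gripper_width: -0.008
```

Emit:
{"name": "apply_moves", "arguments": {"deltas": [0, 0, 0.001, 0, 0, 0, 0.0015, 0, 0, 0, 0.0015, 0, 0, 0, 0.0015, 0]}}

```text
time_s: 8.65
tool_pos: [0.5008, -0.097, 0.064]
orientation: [0.17, 0.985, -0.001, 0.001]
ft_force: [-2.1, 0.5, 19.3]
gripper_width: 0.002
```

The vial is home: z stays at 0.064 under 19 N. Next I'll go up and over to behind the cover.

Emit:
{"name": "apply_moves", "arguments": {"deltas": [0, 0, -0.03, 0, 0, 0, -0.07, 0, 0, 0, -0.11, 0, 0, 0, -0.15, 0, 0, 0, -0.19, 0, 0, 0, -0.195, 0, -0.03, 0.007, -0.195, 0, -0.07, 0.014, -0.195, 0, -0.11, 0.02, -0.195, 0, -0.119, 0.02, -0.195, 0, -0.119, 0.02, -0.195, 0, -0.119, 0.02, -0.195, 0]}}

```text
time_s: 9.85
tool_pos: [0.6161, -0.1172, 0.2544]
orientation: [0.17, 0.986, 0.0, -0.002]
ft_force: [0.5, 0.2, 0.2]
gripper_width: -0.003
```

```bash
python3 - <<'E'
from h import *
o=get_obs();print(tool((.075,0,.205)),w2m(o["tool_pos"]).round(4),o["joint_positions"].round(2),o["time_s"],o["ft_force"].round(1))
S={c:snapshot(c) for c in("top","scene")}
for c in S:
  for r in spot_point("vial_cap",c)[:1]:print("cap",c,round(r["score"],2),np.round(r["point"],1),w2m(atz(S[c],r["point"],.064)).round(4))
t=S["top"]["pixels"][130:290,240:400];s=S["scene"]["pixels"][100:260,100:260]
cv2.imwrite("pics/e.png",np.hstack([cv2.resize(i,(400,400),interpolation=2) for i in(t,s)]))
E
```

```text
(array([ 7.7,  1.6, 49.5]), np.float64(179.7)) [ 0.083  -0.0016  0.2544] [ 0.59  0.39 -0.6   1.6   0.23  1.23  1.18] 9.85 [0.5 0.2 0.2]
cap top 0.65 [231.2 338.7] [-0.0269 -0.0188  0.064 ]
```

View pics/e.png

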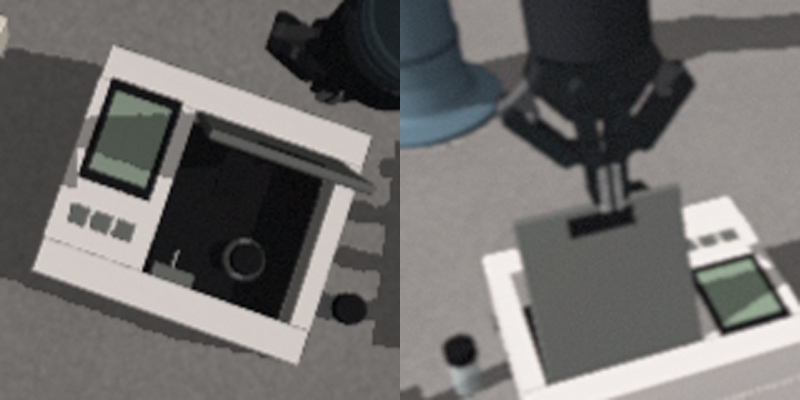

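The cover is still open. The vial cap shows lower at (243,260), and the fingers are above and behind the cover's top edge. Now I'll close it.

Emit:
{"name": "apply_moves", "arguments": {"deltas": [0, 0.001, 0.025, 0, 0, 0.001, 0.045, 0, 0.012, 0.001, 0.047, 0, 0.022, 0.001, 0.047, 0, 0.031, 0.001, 0.047, 0, 0.041, 0.001, 0.05, 0, 0.049, 0.001, 0.053, 0, 0.058, 0.001, 0.057, 0, 0.066, 0.001, 0.061, 0, 0.074, 0.001, 0.066, 0, 0.0815, 0.001, 0.072, 0, 0.0815, 0.001, 0.072, 0]}}

```text
time_s: 11.25
tool_pos: [0.5396, -0.0889, 0.1827]
orientation: [0.169, 0.986, -0.0, -0.002]
ft_force: [-0.8, -0.4, 0.3]
gripper_width: -0.0
```

```bash
python3 - <<'E'
from h import *
o=get_obs();print(w2m(o["tool_pos"]).round(4),o["joint_positions"].round(2),o["time_s"],o["ft_force"].round(1))
s=snapshot("scene");snapshot("top")
for c in("scene","top"):
  for r in trace("cover",c)[:1]:print(c,r["score"],r["bbox"])
cv2.imwrite("pics/f.png",cv2.resize(s["pixels"][100:260,100:260],(480,480),interpolation=2))
E
```

```text
[ 1.400e-03 -1.000e-04  1.827e-01] [ 0.62  0.3  -0.62  1.87  0.2   1.04  1.15] 11.25 [-0.8 -0.4  0.3]
scene 0.57 [142.9, 167.3, 78.9, 84.4]
top 0.96 [314.2, 172.5, 63.9, 60.1]
```

View pics/f.png

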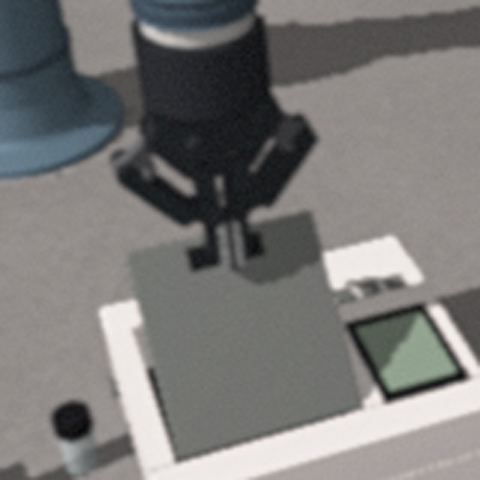

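The cover follows the fingertip and is about half shut. I'll continue.

Emit:
{"name": "apply_moves", "arguments": {"deltas": [0.0065, 0, 0.0065, 0, 0.0135, 0, 0.013, 0, 0.0195, 0, 0.0205, 0, 0.025, 0, 0.028, 0, 0.03, 0, 0.036, 0, 0.0345, 0, 0.044, 0, 0.0415, 0, 0.056, 0, 0.0465, 0, 0.068, 0, 0.05, 0, 0.078, 0, 0.0515, 0, 0.085, 0, 0.0515, 0, 0.089, 0, 0.0515, 0, 0.092, 0]}}

```text
time_s: 12.65
tool_pos: [0.4921, -0.072, 0.0916]
orientation: [0.17, 0.985, -0.0, -0.001]
ft_force: [-0.9, 0.2, 1.5]
gripper_width: 0.003
```

Emit:
{"name": "apply_moves", "arguments": {"deltas": [0, 0, 0.002, 0, 0, 0, 0.004, 0, 0, 0, 0.006, 0, 0, 0, 0.008, 0, 0, 0, 0.0095, 0, 0, 0, 0.0095, 0]}}

```text
time_s: 13.25
tool_pos: [0.4933, -0.0723, 0.0828]
orientation: [0.17, 0.985, -0.0, 0.0]
ft_force: [-0.4, 0.7, 1.2]
gripper_width: -0.0
```

Emit:
{"name": "apply_moves", "arguments": {"deltas": [0, 0, 0.001, 0, 0, 0, 0.002, 0, 0, 0, 0.0025, 0, 0, 0, 0.0025, 0, 0, 0, 0.0025, 0]}}

```text
time_s: 13.75
tool_pos: [0.4935, -0.0723, 0.0824]
orientation: [0.17, 0.985, -0.001, -0.0]
ft_force: [-6.7, 0.6, 16.2]
gripper_width: -0.001
```

At the stop: 16 N and no further motion. Now I'll let go straight up.

Emit:
{"name": "apply_moves", "arguments": {"deltas": [0, 0, -0.01, 0, 0, 0, -0.03, 0, 0.02, 0, -0.07, 0, 0.05, 0, -0.11, 0, 0.08, 0, -0.14, 0, 0.08, 0, -0.14, 0, 0.08, 0, -0.14, 0, 0.08, 0, -0.14, 0, 0.08, 0, -0.14, 0, 0.08, 0, -0.14, 0, 0.08, 0, -0.14, 0, 0.08, 0, -0.14, 0]}}

```text
time_s: 14.95
tool_pos: [0.4178, -0.0454, 0.2197]
orientation: [0.17, 0.986, 0.0, -0.001]
ft_force: [-0.2, -0.3, 0.1]
gripper_width: 0.002
```

Emit:
{"name": "apply_moves", "arguments": {"deltas": [0, 0, 0, 0, 0, 0, 0, 0, 0, 0, 0, 0, 0, 0, 0, 0, 0, 0, 0, 0, 0, 0, 0, 0, 0, 0, 0, 0, 0, 0, 0, 0]}}

```text
time_s: 15.75
tool_pos: [0.4178, -0.0456, 0.2203]
orientation: [0.17, 0.985, -0.0, 0.0]
ft_force: [0.7, -0.5, -0.2]
gripper_width: 0.004
```

```bash
python3 - <<'E'
from h import *
o=get_obs();print(w2m(o["tool_pos"]).round(4),o["time_s"],o["ft_force"].round(1))
S={c:snapshot(c) for c in("scene","top")}
zs=dict(cover_press=.09,tube_rack=0,spare_vial=0,carton=0)
for c in S:
  for n,z in zs.items():
    for r in spot_point(n,c)[:1]:print(c,n,round(r["score"],2),np.round(r["point"],1),atz(S[c],r["point"],z).round(4))
for f,c in(("a.png","top"),("b.png","scene")):
    d=cv2.absdiff(cv2.imread("pics/"+f),S[c]["pixels"]).max(2)
    for n in("tube_rack","spare_vial","carton","cover"):
        for r in trace(n,c)[:1]:m=r["mask"];print("diff",c,n,d[m].mean().round(1),(d[m]>40).mean().round(3))
t=S["top"]["pixels"][130:290,240:400];s=S["scene"]["pixels"][130:290,100:260]
cv2.imwrite("pics/g.png",np.hstack([cv2.resize(i,(400,400),interpolation=2) for i in(t,s)]))
E
```

```text
[-0.1278  0.0007  0.2203] 15.75 [ 0.7 -0.5 -0.2]
scene cover_press 0.6 [205.2 177.6] [ 0.49   -0.0626  0.09  ]
scene tube_rack 0.85 [301.4  76.5] [ 0.5063 -0.3255  0.    ]
scene spare_vial 0.67 [254.5 127.3] [ 0.4619 -0.1887  0.    ]
scene carton 0.56 [227.  308.4] [0.6718 0.1773 0.    ]
top cover_press 0.63 [238.  328.9] [ 0.4917 -0.0715  0.09  ]
top tube_rack 0.92 [232.6 434.7] [ 0.5067 -0.3309  0.    ]
top spare_vial 0.47 [253.9 371.8] [ 0.4573 -0.1848  0.    ]
top carton 0.94 [162.  212.5] [0.6676 0.1821 0.    ]
diff top tube_rack 2.4 0.0
diff top spare_vial 2.7 0.0
diff top carton 3.2 0.0
diff top cover 2.1 0.0
diff scene tube_rack 4.9 0.0
diff scene spare_vial 4.5 0.0
diff scene carton 5.5 0.0
diff scene cover 4.2 0.0
```

View pics/g.png

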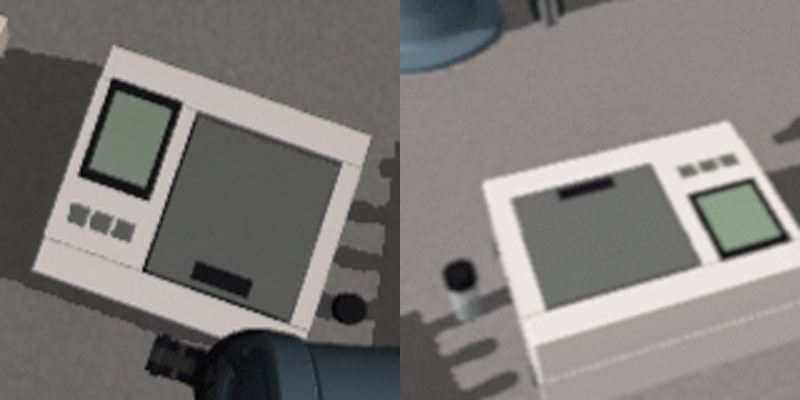

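The cover is shut and flush, with its pad at (220,278) in the left crop. The cover, rack, spare vial and carton all match their starting pixels, so I'm handing in.

```bash
python3 -c "
from cell import *
print(sign_off())"
```

```text
the job is handed in; nothing more can be done
None
```

The job is done and handed in at about 16 s of the 51 s allowed.

- **Opening the cover:** I pressed its front edge 7.6 mm (about 9 N) and let go. It swung fully open by itself, to about 1.3 rad in both cameras.
- **Vial:** I pushed it down only, never up. It stopped with the cap at z = 64 mm and did not move further under 19 N, so it is home.
- **Closing the cover:** I pushed it shut from behind, pressed it to the stop with 16 N until it stopped moving, and let go. Two seconds later it was still flush.
- **Last checks:** The cover, rack, spare vial and carton look the same as in the starting pictures (no changed pixels in either view). The robot was touching nothing.

- **My mistake:** In the first move I entered millimetres instead of metres. The per-row limit kept the tool on the planned line through free space, about 40 mm past the target, and it touched nothing.
- **Disagreements:** The networks' point estimates for the untouched things shifted by up to about 11 mm between looks. I put that down to network noise, since the pictures did not change. In the last check the two cameras placed the cover's press point about 9 mm apart.

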